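Find the welded module with its weight inside and show it to the reader

TASK

Two identical-looking sealed modules have come off the ultrasonic welder, but one was closed without its steel weight: lift each to feel which is heavier. Set the lighter one down upright in the shallow steel reject tray (lower it in, do not drop it), then present the heavier one to the code reader: hold it upright over the middle of the reader's window, about 10 cm above it, and finish while still holding it there. Do not tip either module over, touch the reader or disturb the horn and spanner.

Things in the scene. Friction and masses are not known exactly. Their poses are not given: they have to be found in the camera images.
- module_a: sealed white plastic module standing upright, 60 mm (its x) by 40 mm (its y) by 72 mm high, with a boss and stub on top, 82 mm in all. Looks like the other one. Origin: centre of the underside, z up. Inside is either a steel weight or a light plastic blank, at random: the heavier module weighs about 2 to 3 times the lighter, under 0.6 kg. Grip across the 40 mm width
- module_b: sealed white plastic module standing upright, 60 mm (its x) by 40 mm (its y) by 72 mm high, with a boss and stub on top, 82 mm in all. Looks like the other one. Origin: centre of the underside, z up. Inside is either a steel weight or a light plastic blank, at random: the heavier module weighs about 2 to 3 times the lighter, under 0.6 kg. Grip across the 40 mm width
- reject_tray: shallow square open steel tray fixed to the bench, 140 x 140 mm, rim 14 mm high, walls 4 mm, inner floor 4 to 5 mm above the bench. Origin: centre of its underside. It may stand on the left or the right
- reader_window (a point): centre of the small square dark window in the top of the code reader, a fixed black box 110 x 110 x 45 mm high with an aluminium top; this point is on its top face, 45 mm above the bench, z up
- cap_bin: blue plastic bin of small grey caps, fixed to the bench, 130 x 130 x 50 mm high, on the other side from the reject tray; not needed. Origin: centre of its underside
- horn: loose stepped aluminium welding horn standing upright, 48 mm across below, 28 mm above, 100 mm high; leave it alone. Origin: centre of its underside
- spanner: loose steel spanner about 140 mm long lying flat along its x; leave it alone. Origin: centre of its underside
- reader: the code reader itself, fixed: black box 110 x 110 x 45 mm high, window in the middle of its top. Origin: centre of its underside; do not touch it

How it is judged:
By the outcome, as a careful person would: the job done as asked, in the order asked, and still so for the second after the job is handed in, while the arm keeps its last pose, push and grip.
It also fails if it takes over 72 s, if anything falls off the work surface, if the arm or the gripper's body presses on something with over 40 N, if the wrist force passes 120 N, or if a joint passes its speed limit or range.

ROBOT

A 6-joint arm with a two-finger parallel gripper is mounted at the origin on the work surface. World frame = base frame: x ahead of the robot, y to its left, z up, the work surface at z = 0. Lengths are in m, angles in rad, forces in N, time in s.
With the tool pointing down it reaches from about 0.3 to 0.875 m from the base axis. Payload 6.4 kg.
Tool frame: the origin (TCP) lies at the very end of the fingers, on their centre line; the grasp point (between the pads) lies 19 mm behind it; z points along the fingers, y is the line along which they close (so a half turn about z gives the same grasp; the last joint's range is limited). The gripper opens to 85 mm and grips with 20 to 120 N. Pads are 22 mm wide; open, the fingers measure 114 mm over their backs; the gripper's body (76 mm by 85 mm) begins 54 mm behind the grasp point. The pads swing forward as they close: fully open they stand 13 mm farther back than shut.
Start: joints at [0.916, 0.181, 1.607, -0, 1.354, -0.206], TCP at [0.249, 0.518, 0.231] pointing down, gripper open.
Joint ranges: [-2.99, 2.99], [-0.89, 2.07], [0.3, 2.58], [-1.14, 4.28], [0, 2.63], [-3.12, 3.12]. Speed limits (rad/s): [2.57, 2.57, 3.01, 3.14, 3.14, 3.14].

INTERFACE

Orientations are given as a unit quaternion [w, x, y, z].
In Python, from bench import telemetry, camera, ctrl, spotter gives the robot as it stands.
- The arm moves only by the tool send_rows, never from a script. Its argument "series" is a list of rows, each a list of 3 entries, a list of its own where there are three numbers: the turn, a rotation vector about the world's x, y, z in degrees, then the shift along the world's x, y, z in mm, then the closure, from -1 (fully open) to 1 (shut), so that 0 is half open. In form: [[[rx, ry, rz], [dx, dy, dz], gripper], ...]. A call has 1 to 10 rows; each row is the pose to reach, as a shift and turn from the pose commanded when the call began; what a row does not reach only later rows make up. A row lasts 1/8 s, in which the tool goes at most 62.5 mm and 10.7 degrees, less where a joint would pass 70% of its speed; a pose out of reach is approached as far as the arm can. A call with a gripper value outside its range is refused whole. The fingers move at their own pace and stop on an object; the grip force is fixed at half the most. Time passes only in rows, so rows that repeat a pose let the fingers close. It gives the time, the measured TCP pose, the force, the opening and the grip force at its end, in the units of the state.
- telemetry.get_obs(): the state, without advancing time (a new reading comes with each control period).
- camera(name): name is "scene" or "top" or "wrist"; returns a dict with "pixels" (400x640x3 uint8, red, green, blue), "camera_matrix" (3x3 intrinsics, pixels), "dist_coeffs" ([k1, k2, p1, p2, k3] as OpenCV has them; the pictures are not rectified), "xyz" and "orientation" of the camera in the world. Camera axes: x right, y up, looking along -z (the intrinsics and any distortion apply to the point x, -y, -z); pixel columns grow to the right and rows downward; lengths in m; the calibration is good to about 2 mm. A picture is of the moment at which its call begins. There is no depth.
- ctrl.hand_in(): hands the job in; it is judged then, once.
Trained networks look in the newest picture that a camera, given by its name, has taken for a name from the list of things; names that differ only in an ending like _2 or _b are one class to them, and where a whole thing is asked for, a point or a joint stands for the part that bears it (a point fixed in the world has none). Each returns a list of dicts, best first, with "conf" (0 to 1); they miss things now and then, are a little off and sometimes report something else, mostly with a low value. They report only what shows in the picture. A call takes as long as a camera call.
- spotter.boxes_of(thing, camera): "xyz" ([x, y, z] in m, in world coordinates, good to about 4 mm: the middle of the surface that is visible of it).
- spotter.landmark_of(thing, camera): "xyz" ([x, y, z] in m, in world coordinates, good to about 4 mm: a listed point, or the origin of a listed thing).
The state is a dict: "time_s": time; "q": joint angles; "dq": joint speeds; "joint_efforts": joint torques, N m; "eef_pos": TCP position; "eef_rot": TCP orientation; "wrist_force": force on the tool from outside, world axes, zero at the start; "torque": the same for the moment, N m; "opening": opening from 0.0 (shut) to 1.0 (fully open); "grasp_force": force on a finger pad.
Only numpy, scipy, OpenCV 4.12 (cv2) and the standard library are available. Lean on these libraries where they do the work, as an engineer would, in place of code of your own. Each camera call takes 0.05 s, during which the arm holds its last target. There are 200 camera calls.

## Working session

There is one attempt and no reset: what is moved stays moved. The work goes in short steps, Python scripts to look and compute and a tool call to move; the robot and the scene stay as the last step left them, time stands still between calls to the robot, and variables do not carry over. Pictures are saved under pics/ and viewed, at most 10 in all, crops included, and the job is handed in when it is done.

Besides the shell and the picture viewer there is one more tool, called after "Emit:" as name(argument=value, ...), one argument or row to a line, values as JSON. send_rows: Moves the arm, as the interface text tells. Its arguments: {"type":"object","properties":{"series":{"type":"array","items":{"type":"array"}}},"required":["series"]}

```bash
mkdir -p pics; cat > h.py <<'E'
import numpy as np, cv2
from bench import telemetry, camera, ctrl, spotter
from scipy.spatial.transform import Rotation as R
def snap(c,f):
    d=camera(c); cv2.imwrite('pics/'+f,cv2.cvtColor(d['pixels'],cv2.COLOR_RGB2BGR)); return d
def Rc(d):
    q=np.ravel(d['orientation'])
    return np.array(d['orientation']) if q.size==9 else R.from_quat(np.r_[q[1:],q[0]]).as_matrix()
def ray(d,uv,z):
    p=cv2.undistortPoints(np.array(uv,float).reshape(-1,1,2),np.array(d['camera_matrix']),np.array(d['dist_coeffs'])).reshape(-1,2)
    v=np.c_[p[:,0],-p[:,1],-np.ones(len(p))]@Rc(d).T; o=np.array(d['xyz'])
    return o+v*((z-o[2])/v[:,2])[:,None]
E
python3 - <<'E'
from h import *
d=snap('top','t0.png'); print(d['xyz'],d['orientation'])
for n in ['module_a','reject_tray','reader_window','cap_bin','horn','spanner']:
    for r in spotter.landmark_of(n,'top')[:3]: print(n,np.round(r['xyz'],3),round(r['conf'],2), [k for k in r])
o=telemetry.get_obs(); print(o['time_s'],o['eef_pos'],o['eef_rot'],o['wrist_force'])
E
```

```text
[0.369936   0.00728114 1.46603929] [-0.69923051 -0.05260647  0.05690376  0.71068362]
module_a [ 0.472 -0.071  0.002] 0.9 ['xyz', 'conf']
module_a [0.441 0.057 0.002] 0.82 ['xyz', 'conf']
reject_tray [ 0.523 -0.362  0.004] 0.65 ['xyz', 'conf']
reader_window [ 0.637 -0.054  0.048] 0.74 ['xyz', 'conf']
reader_window [ 0.633 -0.056 -0.003] 0.48 ['xyz', 'conf']
cap_bin [ 0.489  0.349 -0.001] 0.76 ['xyz', 'conf']
cap_bin [ 0.636 -0.052  0.048] 0.51 ['xyz', 'conf']
horn [0.72  0.218 0.002] 0.79 ['xyz', 'conf']
spanner [ 0.744 -0.26   0.004] 0.52 ['xyz', 'conf']
0.35 [0.2493791  0.51797022 0.23106798] [-9.29224987e-05  2.22492046e-01  9.74934480e-01 -2.00600994e-04] [ 0.16836581  0.40364376 -0.17072183]
```

View pics/t0.png

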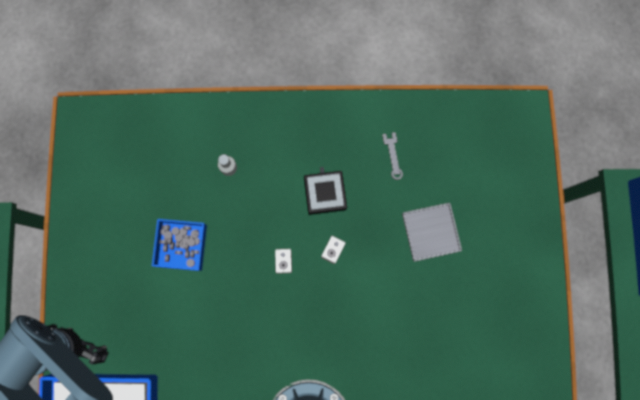

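The top view shows modules at pixels (283,261) and (333,249), the reader at (325,192), the tray at (432,232) on the right, the bin at (180,245), the horn at (227,164) and the spanner at (393,155). Next I need the module yaws.

```bash
python3 - <<'E'
from h import *
d=camera('top'); im=d['pixels'].astype(int)
m=(im.min(2)>150).astype(np.uint8); 
for c in [(283,261),(333,249)]:
    w=np.zeros_like(m); w[c[1]-20:c[1]+20,c[0]-17:c[0]+17]=1
    cs,_=cv2.findContours(m*w,cv2.RETR_EXTERNAL,cv2.CHAIN_APPROX_NONE)
    k=max(cs,key=cv2.contourArea)
    P=ray(d,k.reshape(-1,2),0.072)[:,:2]
    (cx,cy),(a,b),th=cv2.minAreaRect((P*1000).astype(np.float32))
    if a<b: th+=90
    print(cx,cy,a,b,'long axis deg',(th+90)%180-90)
g=ray(d,[(325,191)],0.045); print('win',g)
t=cv2.inRange(d['pixels'],(115,115,115),(200,200,200)); w=np.zeros_like(t); w[195:270,395:470]=1
cs,_=cv2.findContours(t*w,cv2.RETR_EXTERNAL,cv2.CHAIN_APPROX_NONE); k=max(cs,key=cv2.contourArea)
print('tray',cv2.minAreaRect((ray(d,k.reshape(-1,2),0.014)[:,:2]*1000).astype(np.float32)))
dark=(im.max(2)<70).astype(np.uint8); w=np.zeros_like(m); w[178:205,312:339]=1
cs,_=cv2.findContours(dark*w,cv2.RETR_EXTERNAL,cv2.CHAIN_APPROX_NONE); k=max(cs,key=cv2.contourArea)
print('win',cv2.minAreaRect((ray(d,k.reshape(-1,2),0.045)[:,:2]*1000).astype(np.float32)))
o=telemetry.get_obs(); print(R.from_quat(np.r_[o['eef_rot'][1:],o['eef_rot'][0]]).as_matrix().round(3))
E
```

```text
441.8494873046875 63.56822204589844 40.18486404418945 61.35604476928711 long axis deg -0.70599365234375
470.3323974609375 -72.2079849243164 40.795127868652344 60.22676086425781 long axis deg -27.736740112304688
win [[ 0.63368709 -0.05534185  0.045     ]]
tray ((519.0248413085938, -356.0118408203125), (138.48980712890625, 138.7529296875), 11.019586563110352)
win ((634.1130981445312, -55.38457489013672), (46.23457336425781, 47.95302200317383), 6.318500518798828)
[[-0.901  0.434 -0.   ]
 [ 0.434  0.901 -0.   ]
 [ 0.    -0.    -1.   ]]
```

Emit:
send_rows(
  series=[
    [[0,0,2],[12,-28,0],-1],
    [[0,0,5],[32,-76,-2],-1],
    [[0,0,8],[56,-133,-5],-1],
    [[0,0,12],[80,-190,-10],-1],
    [[0,0,15],[104,-247,-15],-1],
    [[0,0,18],[128,-304,-20],-1],
    [[0,0,21],[152,-361,-25],-1],
    [[0,0,24],[174,-412,-30],-1],
    [[0,0,25],[188,-446,-33],-1],
    [[0,0,25],[193,-457,-35],-1],
  ],
)

```text
time_s: 1.65
eef_pos: [0.4431, 0.0593, 0.1963]
eef_rot: [0.0, 0.008, 1.0, -0.0]
wrist_force: [0.7, -0.5, -0.3]
opening: 1.005
grasp_force: 0.0
```

```bash
python3 - <<'E'
from h import *
d=snap('wrist','w0.png')
for n in ['module_a']:
    for r in spotter.landmark_of(n,'wrist')[:3]: print(n,np.round(r['xyz'],3),round(r['conf'],2))
o=telemetry.get_obs(); print(o['time_s'],o['eef_pos'],o['wrist_force'],R.from_quat(np.r_[o['eef_rot'][1:],o['eef_rot'][0]]).as_matrix().round(3)[:,1])
E
```

```text
module_a [ 0.47  -0.076 -0.002] 0.7
module_a [ 0.44   0.059 -0.001] 0.69
1.75 [0.44258613 0.06054613 0.19610645] [-0.04557069  0.29588631  0.08112228] [0.015 1.    0.   ]
```

View pics/w0.png

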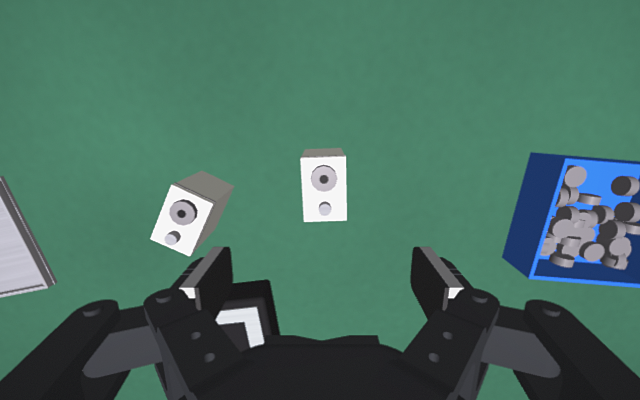

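The wrist view shows M1's top at (301-347, 155-221), centred between the fingers. M2's top has corners at about (171,184), (215,201), (190,255) and (150,239).

```bash
python3 - <<'E'
from h import *
d=camera('wrist')
for q in ([(301,157),(346,155),(347,220),(302,221)],[(171,184),(215,201),(190,255),(150,239)]):
    P=ray(d,q,0.072)[:,:2]*1000; print(P.mean(0),cv2.minAreaRect(P.astype(np.float32)),P.round(0).tolist())
E
```

```text
[440.28734247  62.59740777] ((440.0805358886719, 62.41985321044922), (61.20315170288086, 42.44527053833008), 0.4304494857788086) [[410.0, 43.0], [409.0, 83.0], [471.0, 84.0], [471.0, 41.0]]
[468.49820987 -72.05354732] ((468.3174743652344, -71.50460815429688), (41.514488220214844, 63.48123550415039), 62.23833084106445) [[433.0, -76.0], [450.0, -38.0], [504.0, -69.0], [487.0, -105.0]]
```

Emit:
send_rows(
  series=[
    [[0,0,0],[-1,1,-20],-1],
    [[0,0,0],[-1,1,-60],-1],
    [[0,0,0],[-1,1,-105],-1],
    [[0,0,0],[-1,1,-140],-1],
    [[0,0,0],[-1,1,-158],-1],
    [[0,0,0],[-1,1,-166],-1],
    [[0,0,0],[-1,1,-166],-1],
  ],
)

```text
time_s: 2.68
eef_pos: [0.4412, 0.063, 0.0304]
eef_rot: [-0.0, 0.006, 1.0, 0.0]
wrist_force: [0.1, 0.9, -0.2]
opening: 1.002
grasp_force: 0.0
```

Emit:
send_rows(
  series=[
    [[0,0,0],[0,0,0],-0.3],
    [[0,0,0],[0,0,0],0],
    [[0,0,0],[0,0,0],0.2],
    [[0,0,0],[0,0,0],1],
    [[0,0,0],[0,0,0],1],
    [[0,0,0],[0,0,0],1],
    [[0,0,0],[0,0,0],1],
    [[0,0,0],[0,0,0],1],
  ],
)

```text
time_s: 3.68
eef_pos: [0.4421, 0.062, 0.0312]
eef_rot: [0.001, 0.006, 1.0, -0.0]
wrist_force: [-1.5, 0.2, 5.4]
opening: 0.464
grasp_force: 59.5
```

Emit:
send_rows(
  series=[
    [[0,0,0],[0,0,4],1],
    [[0,0,0],[0,0,14],1],
    [[0,0,0],[0,0,28],1],
    [[0,0,0],[0,0,36],1],
    [[0,0,0],[0,0,40],1],
    [[0,0,0],[0,0,40],1],
    [[0,0,0],[0,0,40],1],
    [[0,0,0],[0,0,40],1],
    [[0,0,0],[0,0,40],1],
  ],
)

```text
time_s: 4.8
eef_pos: [0.4413, 0.0621, 0.07]
eef_rot: [-0.0, 0.006, 1.0, 0.0]
wrist_force: [0.2, 0.9, -5.1]
opening: 0.462
grasp_force: 60.3
```

```bash
python3 - <<'E'
from h import *
F=[]
for i in range(4):
    camera('wrist'); o=telemetry.get_obs(); F.append(np.r_[o['wrist_force'],o['torque']])
print(np.round(F,2),o['eef_pos'],o['opening'],o['grasp_force'])
E
```

```text
[[ 0.06 -0.55 -4.48  0.04  0.06  0.07]
 [ 0.05 -0.94 -4.13 -0.01 -0.02  0.05]
 [ 0.13 -0.48 -4.07 -0.01  0.05  0.  ]
 [ 0.29  0.67 -4.31 -0.03 -0.03  0.01]] [0.44146669 0.06206192 0.07022783] 0.46576166530687696 60.304646864533424
```

About 4.3 N, so probably the heavy one. I'll set it back down gently and lift the other.

Emit:
send_rows(
  series=[
    [[0,0,0],[0,0,-6],1],
    [[0,0,0],[0,0,-16],1],
    [[0,0,0],[0,0,-26],1],
    [[0,0,0],[0,0,-33],1],
    [[0,0,0],[0,0,-37],1],
    [[0,0,0],[0,0,-39],1],
    [[0,0,0],[0,0,-40],1],
    [[0,0,0],[0,0,-40],1],
  ],
)

```text
time_s: 6.0
eef_pos: [0.4414, 0.0621, 0.0312]
eef_rot: [-0.0, 0.006, 1.0, -0.0]
wrist_force: [-6.0, -0.5, 8.3]
opening: 0.461
grasp_force: 61.7
```

Emit:
send_rows(
  series=[
    [[0,0,0],[0,0,0],0],
    [[0,0,0],[0,0,0],-0.5],
    [[0,0,0],[0,0,0],-1],
    [[0,0,0],[0,0,0],-1],
    [[0,0,0],[0,0,0],-1],
    [[0,0,0],[0,0,10],-1],
    [[0,0,0],[0,0,40],-1],
    [[0,0,0],[0,0,80],-1],
    [[0,0,0],[0,0,105],-1],
    [[0,0,0],[0,0,115],-1],
  ],
)

```text
time_s: 7.25
eef_pos: [0.4426, 0.062, 0.1474]
eef_rot: [0.002, 0.006, 1.0, -0.0]
wrist_force: [0.5, 0.6, -0.9]
opening: 1.002
grasp_force: 0.0
```

```bash
python3 - <<'E'
from h import *
d=snap('wrist','w1.png')
for r in spotter.landmark_of('module_a','wrist')[:3]: print(np.round(r['xyz'],3),round(r['conf'],2))
o=telemetry.get_obs(); print(o['time_s'],o['eef_pos'],o['wrist_force'],R.from_quat(np.r_[o['eef_rot'][1:],o['eef_rot'][0]]).as_matrix().round(3)[:,1])
E
```

```text
[ 0.472 -0.071  0.001] 0.86
7.35 [0.4421192  0.06203264 0.14631239] [ 0.32268405  0.04272361 -0.82226199] [ 0.012  1.    -0.   ]
```

View pics/w1.png

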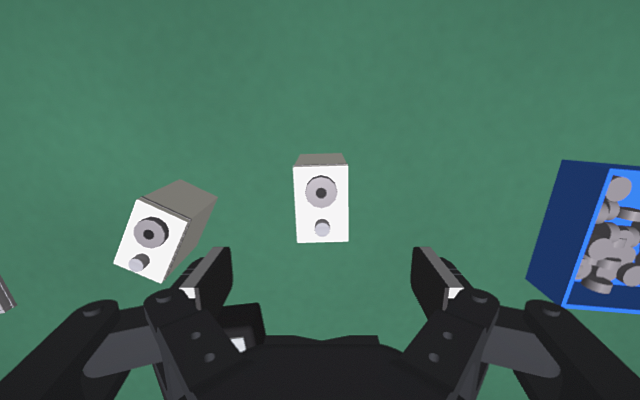

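M1 stands upright at (294-348, 165-242), and M2 is untouched at about (152,238). Moving on to M2.

Emit:
send_rows(
  series=[
    [[0,0,-3],[4,-20,0],-1],
    [[0,0,-10],[11,-55,0],-1],
    [[0,0,-18],[19,-95,0],-1],
    [[0,0,-25],[25,-124,0],-1],
    [[0,0,-27],[28,-134,0],-1],
    [[0,0,-27],[28,-134,0],-1],
    [[0,0,-27],[28,-134,0],-1],
  ],
)

```text
time_s: 8.22
eef_pos: [0.4689, -0.0708, 0.1447]
eef_rot: [-0.001, 0.238, 0.971, 0.0]
wrist_force: [0.9, -0.2, 0.4]
opening: 1.0
grasp_force: 0.0
```

```bash
python3 - <<'E'
from h import *
d=snap('wrist','w2.png')
for r in spotter.landmark_of('module_a','wrist')[:3]: print(np.round(r['xyz'],3),round(r['conf'],2))
im=d['pixels'].astype(int); m=(im.min(2)>205).astype(np.uint8); m[270:]=0
cs,_=cv2.findContours(m,cv2.RETR_EXTERNAL,cv2.CHAIN_APPROX_NONE)
for k in sorted(cs,key=cv2.contourArea)[-2:]:
    print(k.reshape(-1,2).mean(0),cv2.minAreaRect((ray(d,k.reshape(-1,2),0.072)[:,:2]*1000).astype(np.float32)))
o=telemetry.get_obs(); print(o['time_s'],o['eef_pos'],R.from_quat(np.r_[o['eef_rot'][1:],o['eef_rot'][0]]).as_matrix().round(3)[:,1])
E
```

```text
[ 0.436  0.058 -0.002] 0.9
[ 0.473 -0.077 -0.002] 0.69
[318.68627451 210.05882353] ((470.0875549316406, -74.20631408691406), (40.41779708862305, 59.52433395385742), 62.316959381103516)
[477.10791367  83.97122302] ((440.9226379394531, 61.61100769042969), (60.249542236328125, 40.25252914428711), 0.7556012868881226)
8.325 [ 0.46916481 -0.07088095  0.1450835 ] [0.463 0.886 0.   ]
```

View pics/w2.png

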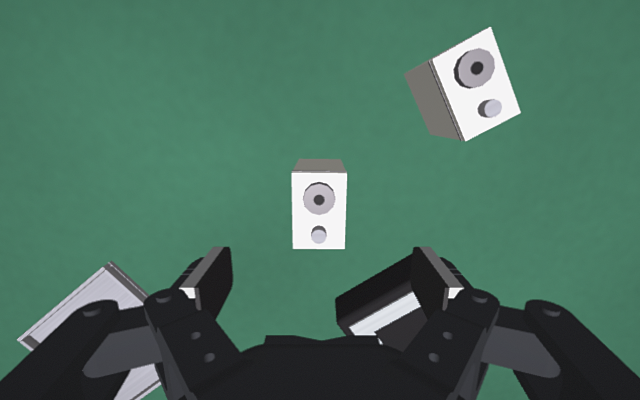

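M2 is square between the fingers, its top at (292-346, 172-249), and M1 is upright at the upper right. M2's centre is at (470,-74). Descending.

Emit:
send_rows(
  series=[
    [[0,0,0],[1,-2,-15],-1],
    [[0,0,0],[1,-2,-45],-1],
    [[0,0,0],[1,-2,-80],-1],
    [[0,0,0],[1,-2,-105],-1],
    [[0,0,0],[1,-2,-115],-1],
    [[0,0,0],[1,-2,-115],-1],
  ],
)

```text
time_s: 9.07
eef_pos: [0.47, -0.0736, 0.0296]
eef_rot: [-0.001, 0.239, 0.971, 0.0]
wrist_force: [-0.6, 0.2, -0.3]
opening: 1.004
grasp_force: 0.0
```

Emit:
send_rows(
  series=[
    [[0,0,0],[0,0,0],-0.3],
    [[0,0,0],[0,0,0],0],
    [[0,0,0],[0,0,0],0.2],
    [[0,0,0],[0,0,0],1],
    [[0,0,0],[0,0,0],1],
    [[0,0,0],[0,0,0],1],
    [[0,0,0],[0,0,0],1],
    [[0,0,0],[0,0,0],1],
  ],
)

```text
time_s: 10.07
eef_pos: [0.4714, -0.0743, 0.0313]
eef_rot: [0.001, 0.239, 0.971, -0.0]
wrist_force: [-0.4, -0.8, 6.6]
opening: 0.464
grasp_force: 60.9
```

Emit:
send_rows(
  series=[
    [[0,0,0],[0,0,4],1],
    [[0,0,0],[0,0,14],1],
    [[0,0,0],[0,0,28],1],
    [[0,0,0],[0,0,36],1],
    [[0,0,0],[0,0,40],1],
    [[0,0,0],[0,0,40],1],
    [[0,0,0],[0,0,40],1],
    [[0,0,0],[0,0,40],1],
    [[0,0,0],[0,0,40],1],
  ],
)

```text
time_s: 11.2
eef_pos: [0.4703, -0.0738, 0.07]
eef_rot: [-0.0, 0.24, 0.971, 0.0]
wrist_force: [-0.2, -0.1, -2.3]
opening: 0.459
grasp_force: 60.4
```

```bash
python3 - <<'E'
from h import *
F=[]
for i in range(4):
    camera('wrist'); o=telemetry.get_obs(); F.append(np.r_[o['wrist_force'],o['torque']])
print(np.round(F,2),o['time_s'],o['eef_pos'],o['opening'],o['grasp_force'],R.from_quat(np.r_[o['eef_rot'][1:],o['eef_rot'][0]]).as_matrix().round(3)[:,1])
E
```

```text
[[-0.   -0.41 -1.7  -0.02 -0.02  0.05]
 [ 0.24  0.81 -1.47 -0.   -0.    0.03]
 [ 0.63 -0.09 -1.11 -0.02 -0.04 -0.  ]
 [-0.35  0.98 -2.5   0.02  0.01 -0.04]] 11.4 [ 0.47044691 -0.07391769  0.07021837] 0.4659753232649191 60.42892277240753 [0.465 0.885 0.   ]
```

M2 weighs about 1.7 N against M1's 4.3 N, so M2 is the lighter one. It goes to the tray at about (520,-358).

Emit:
send_rows(
  series=[
    [[0,0,0],[0,0,12],1],
    [[0,0,-2],[3,-15,30],1],
    [[0,0,-5],[9,-45,45],1],
    [[0,0,-8],[16,-85,50],1],
    [[0,0,-12],[24,-130,50],1],
    [[0,0,-16],[32,-175,50],1],
    [[0,0,-20],[40,-220,50],1],
    [[0,0,-23],[46,-258,50],1],
    [[0,0,-25],[49,-278,50],1],
    [[0,0,-25],[50,-284,50],1],
  ],
)

```text
time_s: 12.65
eef_pos: [0.5205, -0.3585, 0.1205]
eef_rot: [-0.0, 0.444, 0.896, 0.0]
wrist_force: [0.1, -0.0, -2.7]
opening: 0.462
grasp_force: 60.6
```

```bash
python3 - <<'E'
from h import *
d=snap('wrist','w3.png')
for r in spotter.landmark_of('reject_tray','wrist')[:3]: print(np.round(r['xyz'],3),round(r['conf'],2))
o=telemetry.get_obs(); print(o['time_s'],o['eef_pos'],o['eef_rot'],o['opening'])
E
```

```text
[ 0.515 -0.361 -0.   ] 0.67
12.75 [ 0.52041873 -0.3573509   0.12027628] [-2.78145433e-04  4.43622812e-01  8.96213523e-01  2.09876656e-04] 0.46066198559770605
```

View pics/w3.png

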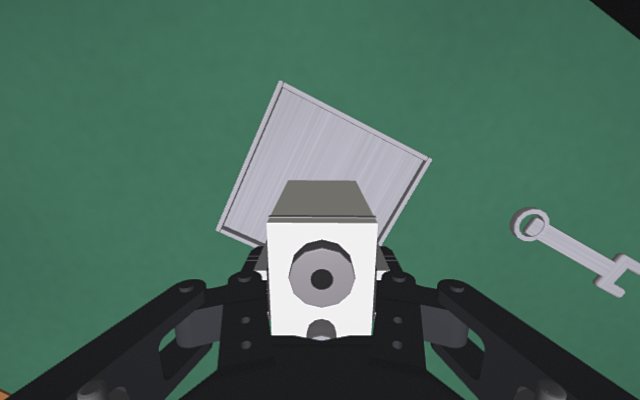

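The module is upright in the grip at (268-378, 180-335), and the tray is below it with corners at (281,82), (430,159) and (218,230). That matches the plan, so I'll lower it.

Emit:
send_rows(
  series=[
    [[0,0,0],[0,0,-10],1],
    [[0,0,0],[0,0,-28],1],
    [[0,0,0],[0,0,-48],1],
    [[0,0,0],[0,0,-64],1],
    [[0,0,0],[0,0,-74],1],
    [[0,0,0],[0,0,-80],1],
    [[0,0,0],[0,0,-82],1],
    [[0,0,0],[0,0,-83],1],
    [[0,0,0],[0,0,-84],1],
    [[0,0,0],[0,0,-84],1],
  ],
)

```text
time_s: 14.0
eef_pos: [0.5206, -0.3581, 0.0366]
eef_rot: [0.0, 0.444, 0.896, -0.0]
wrist_force: [-0.4, -0.6, -1.1]
opening: 0.457
grasp_force: 60.5
```

Emit:
send_rows(
  series=[
    [[0,0,0],[0,0,-0.5],1],
    [[0,0,0],[0,0,-1],1],
    [[0,0,0],[0,0,-1],1],
    [[0,0,0],[0,0,-1],1],
  ],
)

```text
time_s: 14.5
eef_pos: [0.5205, -0.358, 0.0354]
eef_rot: [0.0, 0.444, 0.896, -0.0]
wrist_force: [-0.2, 0.3, -1.0]
opening: 0.462
grasp_force: 60.7
```

Emit:
send_rows(
  series=[
    [[0,0,0],[0,0,-0.5],1],
    [[0,0,0],[0,0,-0.5],1],
    [[0,0,0],[0,0,-1],1],
    [[0,0,0],[0,0,-1],1],
    [[0,0,0],[0,0,-1],1],
  ],
)

```text
time_s: 15.12
eef_pos: [0.5206, -0.358, 0.0353]
eef_rot: [0.0, 0.444, 0.896, -0.0]
wrist_force: [-4.0, 3.1, 9.1]
opening: 0.465
grasp_force: 61.7
```

Contact is made with the tray floor. Releasing and retreating.

Emit:
send_rows(
  series=[
    [[0,0,0],[0,0,0],0],
    [[0,0,0],[0,0,0],-0.5],
    [[0,0,0],[0,0,0],-1],
    [[0,0,0],[0,0,0],-1],
    [[0,0,0],[0,0,0],-1],
    [[0,0,0],[0,0,10],-1],
    [[0,0,0],[0,0,40],-1],
    [[0,0,0],[0,0,80],-1],
    [[0,0,0],[0,0,105],-1],
    [[0,0,0],[0,0,112],-1],
  ],
)

```text
time_s: 16.38
eef_pos: [0.5215, -0.3589, 0.1492]
eef_rot: [0.002, 0.444, 0.896, -0.001]
wrist_force: [0.1, 0.5, -0.8]
opening: 0.996
grasp_force: 0.0
```

```bash
python3 - <<'E'
from h import *
d=snap('wrist','w4.png')
for r in spotter.landmark_of('module_a','wrist')[:3]: print(np.round(r['xyz'],3),round(r['conf'],2))
o=telemetry.get_obs(); print(o['time_s'],o['eef_pos'],o['eef_rot'],o['q'])
E
```

```text
[ 0.523 -0.355  0.005] 0.72
16.475 [ 0.5207554  -0.35820889  0.1471415 ] [ 7.48082308e-04  4.43974053e-01  8.96039295e-01 -2.48660732e-04] [-7.90012743e-01  3.85194395e-01  1.52837569e+00  1.52011236e-05
  1.22644598e+00 -1.44075597e+00]
```

View pics/w4.png

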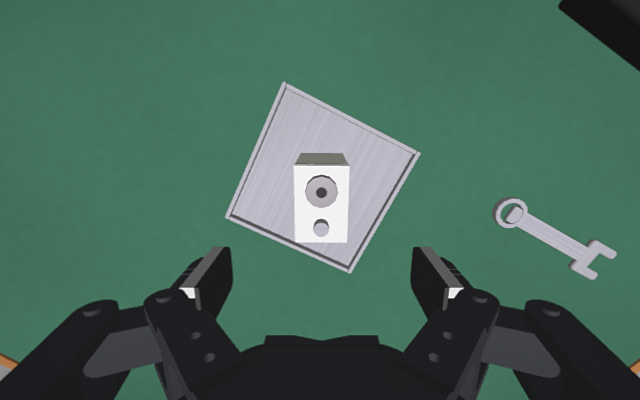

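M2 stands upright inside the tray, its top at (295-349, 165-242). Back to M1.

Emit:
send_rows(
  series=[
    [[0,0,3],[-4,20,0],-1],
    [[0,0,9],[-12,62,0],-1],
    [[0,0,16],[-22,115,0],-1],
    [[0,0,23],[-33,170,0],-1],
    [[0,0,30],[-43,225,0],-1],
    [[0,0,37],[-54,280,0],-1],
    [[0,0,44],[-63,332,0],-1],
    [[0,0,50],[-72,380,0],-1],
    [[0,0,52],[-78,408,0],-1],
    [[0,0,53],[-80,420,0],-1],
  ],
)

```text
time_s: 17.73
eef_pos: [0.4391, 0.0635, 0.1451]
eef_rot: [-0.001, -0.004, 1.0, 0.0]
wrist_force: [0.4, -0.8, -0.3]
opening: 1.001
grasp_force: 0.0
```

```bash
python3 - <<'E'
from h import *
d=camera('wrist')
im=d['pixels'].astype(int); m=(im.min(2)>205).astype(np.uint8); m[270:]=0
cs,_=cv2.findContours(m,cv2.RETR_EXTERNAL,cv2.CHAIN_APPROX_NONE)
k=max(cs,key=cv2.contourArea)
print(k.reshape(-1,2).mean(0),cv2.minAreaRect((ray(d,k.reshape(-1,2),0.072)[:,:2]*1000).astype(np.float32)))
o=telemetry.get_obs(); print(o['time_s'],o['eef_pos'],o['eef_rot'])
E
```

```text
[319.15294118 209.05882353] ((440.706787109375, 61.20866394042969), (59.592220306396484, 40.507686614990234), 0.5193468928337097)
17.775 [0.43928638 0.06384171 0.14529319] [-1.03488073e-03 -3.82530726e-03  9.99992076e-01  3.78428881e-04]
```

Emit:
send_rows(
  series=[
    [[0,0,0],[1,-2,-15],-1],
    [[0,0,0],[1,-2,-45],-1],
    [[0,0,0],[1,-2,-80],-1],
    [[0,0,0],[1,-2,-105],-1],
    [[0,0,0],[1,-2,-115],-1],
    [[0,0,0],[1,-2,-115],-1],
  ],
)

```text
time_s: 18.52
eef_pos: [0.441, 0.0594, 0.0305]
eef_rot: [-0.001, -0.002, 1.0, 0.0]
wrist_force: [-0.5, 0.3, -0.1]
opening: 1.003
grasp_force: 0.0
```

Emit:
send_rows(
  series=[
    [[0,0,0],[0,0,0],-0.3],
    [[0,0,0],[0,0,0],0],
    [[0,0,0],[0,0,0],0.2],
    [[0,0,0],[0,0,0],1],
    [[0,0,0],[0,0,0],1],
    [[0,0,0],[0,0,0],1],
    [[0,0,0],[0,0,0],1],
    [[0,0,0],[0,0,0],1],
  ],
)

```text
time_s: 19.52
eef_pos: [0.4425, 0.0602, 0.0323]
eef_rot: [0.001, -0.003, 1.0, -0.0]
wrist_force: [-0.4, 1.9, 6.6]
opening: 0.465
grasp_force: 61.4
```

Emit:
send_rows(
  series=[
    [[0,0,0],[0,0,4],1],
    [[0,0,0],[0,0,16],1],
    [[0,0,0],[0,0,40],1],
    [[0,0,0],[0,0,70],1],
    [[0,0,0],[0,0,105],1],
    [[0,0,0],[0,0,130],1],
    [[0,0,0],[0,0,141],1],
    [[0,0,0],[0,0,145],1],
    [[0,0,0],[0,0,145],1],
    [[0,0,0],[0,0,145],1],
  ],
)

```text
time_s: 20.78
eef_pos: [0.4407, 0.0601, 0.1752]
eef_rot: [-0.001, -0.002, 1.0, 0.0]
wrist_force: [0.3, 0.1, -4.6]
opening: 0.461
grasp_force: 61.0
```

Emit:
send_rows(
  series=[
    [[0,0,0],[8,-5,0],1],
    [[0,0,0],[28,-17,0],1],
    [[0,0,0],[60,-36,0],1],
    [[0,0,0],[97,-58,0],1],
    [[0,0,0],[134,-79,0],1],
    [[0,0,0],[164,-97,0],1],
    [[0,0,0],[184,-109,0],1],
    [[0,0,0],[192,-114,0],1],
    [[0,0,0],[194,-115,0],1],
    [[0,0,0],[194,-115,0],1],
  ],
)

```text
time_s: 22.02
eef_pos: [0.6349, -0.0544, 0.176]
eef_rot: [-0.0, -0.003, 1.0, 0.0]
wrist_force: [0.0, 0.0, -4.3]
opening: 0.457
grasp_force: 61.6
```

```bash
python3 - <<'E'
from h import *
d=snap('scene','s0.png')
for n in ['module_a','reader_window','horn','spanner']:
    for r in spotter.landmark_of(n,'scene')[:2]: print(n,np.round(r['xyz'],3),round(r['conf'],2))
o=telemetry.get_obs(); print(o['time_s'],o['eef_pos'],o['eef_rot'],o['dq'].round(3) if hasattr(o['dq'],'round') else o['dq'])
E
```

```text
module_a [ 0.636 -0.056  0.143] 0.72
module_a [ 0.523 -0.356  0.002] 0.69
reader_window [ 0.634 -0.055  0.045] 0.63
horn [ 0.713  0.224 -0.   ] 0.86
spanner [ 0.739 -0.26   0.003] 0.88
22.275 [ 0.63521837 -0.05451896  0.17654661] [ 1.01808151e-04 -2.72823392e-03  9.99996273e-01 -1.73600275e-05] [-0.001  0.003 -0.003 -0.    -0.001  0.001]
```

View pics/s0.png

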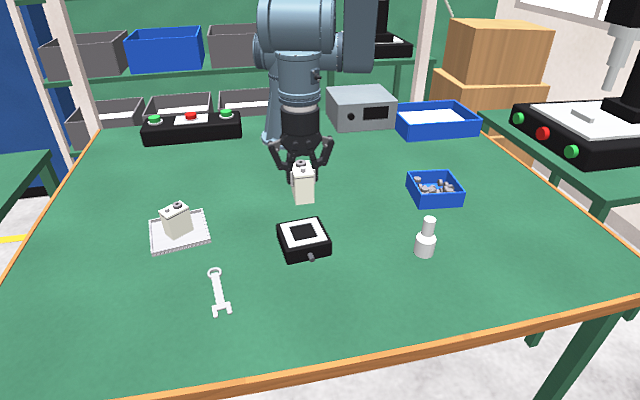

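The held module is upright at (303,183) above the reader window at (304,231). M2 stands in the tray at (177,219), and the horn (427,237) and spanner (218,290) are undisturbed. Handing in.

```bash
python3 -c "
from bench import ctrl
print(ctrl.hand_in())"
```

```text
the job is handed in; nothing more can be done
None
```

The lighter module (about 1.7 N) stands upright in the reject tray, the heavier (about 4.3 N) is held upright about 10 cm above the reader window, and the job was handed in at about 22 s.

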